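Latch-check a board carrier and flip it for soldering

ROBOT

A 6-joint arm with a two-finger parallel gripper is mounted at the origin on the work surface. World frame = base frame: x ahead of the robot, y to its left, z up, the work surface at z = 0. Lengths are in m, angles in rad, forces in N, time in s.
With the tool pointing down it reaches from about 0.325 to 0.9 m from the base axis. Payload 6.1 kg.
Tool frame: the origin (TCP) lies midway between the tips of the shut fingers; the grasp point (between the pads) lies 19 mm behind it; z points along the fingers, y is the line along which they close (so a half turn about z gives the same grasp; the last joint's range is limited). The gripper opens to 85 mm and grips with 20 to 120 N. Pads are 22 mm wide; open, the fingers measure 114 mm over their backs; the gripper's body (76 mm by 85 mm) begins 54 mm behind the grasp point. The pads swing forward as they close: fully open they stand 13 mm farther back than shut.
Start: joints at [1.073, 0.22, 1.526, -0, 1.395, -0.126], TCP at [0.227, 0.582, 0.231] pointing down, gripper open.
Joint ranges: [-2.98, 2.98], [-0.91, 2.08], [0.09, 2.57], [-1.24, 4.39], [0.2, 2.65], [-2.68, 2.68]. Speed limits (rad/s): [2.57, 2.57, 3.01, 3.14, 3.14, 3.14].

INTERFACE

Orientations are given as [roll, pitch, yaw] about the fixed x, y, z axes, in that order (R = Rz(yaw) Ry(pitch) Rx(roll)).
In Python, from plant import movep, move_l, set_joints, gripper_to, hold, inverse_kinematics, observe, get_image, get_calibration, Unreachable, job_done gives the robot as it stands. Calls block until the motion is done:
- movep(position, orientation): joint-space move of the TCP to a pose.
- move_l(position, feed=0.15, rotation=None, max_force=None): straight line of the TCP; rotation=None keeps the orientation; feed is the mean speed in m/s. With max_force (N) it stops when the force on the tool has changed by that much, and returns True; else False.
- set_joints(angles): joint-space move.
- gripper_to(opening, f_grip=None): finger opening in m; f_grip is the grip in N (None keeps the last); returns when the fingers have stopped.
- hold(seconds).
- inverse_kinematics(position, orientation): joint angles nearest the present ones, or None.
- observe(): the state.
- get_image(name): name is "scene" or "top"; returns (picture, depth): 400x640x3 uint8, red, green, blue; 400x640 float32, m along the optical axis (not along the pixel's ray), 0 where there is no reading.
- get_calibration(name): a dict with "intrinsics" (3x3 intrinsics, pixels), "dist_coeffs" ([k1, k2, p1, p2, k3] as OpenCV has them; the pictures are not rectified), "world_from_camera" (4x4, takes a point from camera to world coordinates). Camera axes: x right, y down, z forward; pixel columns grow to the right and rows downward; lengths in m; the calibration is good to about 2 mm. A picture is of the moment at which its call begins. get_calibration takes no time and is no camera call.
A pose or a line that the arm cannot do raises Unreachable and nothing moves.
- job_done(): hands the job in; it is judged then, once.
The state is a dict: "time_s": time; "q": joint angles; "joint_velocities": joint speeds; "joint_torque": joint torques, N m; "eef_pos": TCP position; "tcp_rot": TCP orientation; "ft_force": force on the tool from outside, world axes, zero at the start; "torque": the same for the moment, N m; "opening": finger opening in m; "grasp_force": force on a finger pad.
Only numpy, scipy, OpenCV 4.12 (cv2) and the standard library are available. Lean on these libraries where they do the work, as an engineer would, in place of code of your own. Each camera call takes 0.05 s, during which the arm holds its last target. There are 200 camera calls.

TASK

On the repair bench, slide the circuit-board carrier fully home into the flip stand so that its spring catch snaps in behind the nib. Still with the board right side up, give the carrier a firm tug straight back out to prove that the catch holds it. Then swing the carrier over the top, half a turn, until the board lies upside down against the stop, still latched, and let go; do not knock the magnifier lamp or disturb the solder spool, the tin and the screwdriver.

Things in the scene. Friction and masses are not known exactly. Their poses are not given: they have to be found in the camera images.
- cradle_mid (a point): Centre of the flip stand's cradle (slick aluminium C-rails, friction 0.15, 114 mm wide overall, 116 mm long, rear bar), on its turning axis 120 mm above the bench. Axes turn with the cradle: x is the level turning axis, pointing to the robot's right, within 0.6 rad of world -y; +y is the push-in direction, -y points out of the open mouth; z is up at the start.
- cradle (a joint): Turn of the cradle about its x axis, rad: 0 at the start (mouth and handle nearest the robot, board up, on a stop); grows as mouth and handle swing up and over the top; pi = upside down against the other stop, mouth on the stand's +y side. Friction 0.12 N m.
- stand: The fixed flip stand: steel base 250 x 150 x 12 mm, two upright aluminium posts 212 mm apart along its x, 36 mm wide, 137 mm high, that carry the cradle between them. Origin on the bench under cradle_mid; axes as the cradle's at the start.
- carrier_mid (a point): Reference point of the loose board carrier, at mid-thickness; meets cradle_mid, same axes, when fully home against the rear bar. Starts in the rails, board up, 33 to 43 mm short of home (towards -y). Grey tray 100 mm wide (x), y from -70 to +55 mm, 10 mm thick, with a green circuit board; 0.15 to 0.3 kg. A nib sticks out 7 mm from its -x edge at y -62 to -54 mm.
- handle (a point): Middle of the carrier's handle: round steel bar 10 mm thick, 80 mm long along x, on two arms (70 mm free between them), 115 mm from carrier_mid towards -y, 45 mm out from the tray's edge, at its mid-thickness. When home it turns on a circle of 115 mm radius about the cradle axis; the bar may turn in the fingers. At the start it sags some 4 mm.
- catch_tooth (a point): Holding face of the catch's 10 mm thick steel tooth, outside the mouth at the -x rail (x -57.5, y -65 mm from cradle_mid in cradle axes). Its ramp faces -y: the nib pushes it 6 mm aside (about 3 N on the push) and passes it 3 mm before fully home; then it springs back behind the nib. A latched carrier has 3 mm of play.
- catch: The spring catch: the tooth and a black thumb block 14 x 20 x 12 mm outside the -x rail; need not be touched. It stands tugs of 5 to 25 N on the carrier; under 5 N proves nothing. Its origin is at cradle_mid.
- carrier: The board carrier as a body; its origin and axes are those of carrier_mid.
- lamp: White magnifier lamp, fixed: foot 150 mm across, centred 235 mm along the stand's x from the origin, ring head of 174 mm diameter, 26 mm thick, centred 87 mm along x, underside 315 mm up. Handle at the top of its swing is 235 mm up: a gripper straight down hits the ring, so lean it 25 to 45 degrees away from the lamp (body to stand's -x). Origin on the bench within 15 mm of below cradle_mid.
- lamp_edge (a point): The point of the lamp ring's lower rim nearest the turning centre, on its -x side, 315 mm above the bench.
- spool: Bystander: green solder spool 62 mm across, 40 mm high, standing; origin at the centre of its underside.
- tin: Bystander: small closed tin 48 mm across, 35 mm high; origin at the centre of its underside.
- driver: Bystander: screwdriver 150 mm long lying along its x on the bench.
Not all that is in view belongs to the job. Of the things that look like the carrier, the middle-sized one is meant.

How it is judged:
On the way, in this order (a step that is already met when the one before it is completed fails the run):
1. the carrier is home and the catch has snapped in, board still right side up (y of carrier_mid in the frame of cradle_mid above -0.0035 m and distance between carrier_mid and cradle_mid below 0.006 m and contact force between carrier and catch below 2 N and value of joint cradle below 0.2 rad), for 0.1 s.
2. the carrier is tugged outward against the catch (over 4 N) and stays in, board still right side up (contact force between carrier and catch above 4 N and y of carrier_mid in the frame of cradle_mid above -0.007 m and contact force between the fingers and carrier above 1 N and value of joint cradle below 0.2 rad), for 0.1 s.
3. the carrier is turned upside down, still latched (value of joint cradle above 3 rad and distance between carrier_mid and cradle_mid below 0.008 m), for 0.1 s.
At the end, for the whole second after the job is handed in: The cradle is turned at least 3.0 rad (8 degrees short of half a turn at most), the board is upside down within 11 degrees, the carrier is still in place within 8 mm of home and at rest, and let go (all of step 3 and angle between carrier_mid's own z axis and vertical above 2.95 rad and linear speed of carrier below 0.02 m/s); the robot touches nothing.
It fails at once if the lamp is knocked (over 8 N) (contact force between any of the arm, the fingers and lamp above 8 N).
It fails at once if a bystander is moved more than 30 mm (distance of any of spool, tin, driver from where it was at the start of the episode above 0.03 m).
It also fails if it takes over 64 s, if anything falls off the work surface, if the arm or the gripper's body presses on something with over 40 N, if the wrist force passes 120 N, or if a joint passes its speed limit or range.

## Working session

There is one attempt and no reset: what is moved stays moved. The work goes in short steps, each a Python script; the robot and the scene stay as the last script left them, time stands still between calls to the robot, and variables do not carry over. Pictures are saved under pics/ and viewed, at most 10 in all, crops included, and the job is handed in when it is done.

```bash
mkdir -p pics
cat > h.py <<'E'
import numpy as np, cv2, pickle
from plant import *
def snap(n):
    p,d=get_image(n); pickle.dump((p,d,get_calibration(n)),open(f'{n}.pkl','wb'))
    return p,d
def world(n,uv,z=None):
    p,d,c=pickle.load(open(f'{n}.pkl','rb')); T=np.array(c['world_from_camera']);out=[]
    K=np.array(c['intrinsics'],float);D=np.array(c['dist_coeffs'],float)
    for u,v in uv:
        x,y=cv2.undistortPoints(np.array([[[u,v]]],float),K,D)[0,0]
        r=T[:3,:3]@np.array([x,y,1.]);
        if z is None:
            q=d[int(round(v))-1:int(round(v))+2,int(round(u))-1:int(round(u))+2]; q=q[q>0]; s=np.median(q) if len(q) else np.nan
        else: s=(z-T[2,3])/r[2]
        out.append(T[:3,3]+s*r)
    return np.array(out)
E
python3 - <<'E'
from h import *
for n in('scene','top'):
    p,d=snap(n); cv2.imwrite(f'pics/{n}1.png',p[:,:,::-1])
    T=np.array(get_calibration(n)['world_from_camera']);print(n,T.round(3).tolist())
print(observe())
E
```

```text
scene [[-0.113, 0.845, -0.524, 1.237], [0.994, 0.096, -0.059, 0.178], [0.001, -0.527, -0.85, 1.263], [0.0, 0.0, 0.0, 1.0]]
top [[-0.024, -0.994, 0.111, 0.463], [-1.0, 0.023, -0.013, 0.13], [0.011, -0.111, -0.994, 1.345], [0.0, 0.0, 0.0, 1.0]]
{'time_s': 0.1, 'q': array([ 1.07291466e+00,  2.21144804e-01,  1.52750368e+00, -3.55569677e-05,
        1.39470261e+00, -1.26081818e-01]), 'joint_velocities': array([ 0.00032301, -0.001213  , -0.00335122, -0.00085221,  0.00204599,
        0.0005159 ]), 'joint_torque': array([ 4.69346742e-04, -4.98247504e+01, -3.90543652e+01, -2.29940761e-04,
        5.72501143e-03, -3.95533709e-05]), 'eef_pos': array([0.22679778, 0.58180919, 0.23030647]), 'tcp_rot': array([-3.13984377e+00, -1.86401688e-04,  2.76979890e+00]), 'ft_force': array([-0.24233999, -0.68014235,  1.03347412]), 'torque': array([0.03300692, 0.01154312, 0.01749199]), 'grasp_force': 0.0, 'opening': 0.08491998350291427}
```

View pics/scene1.png

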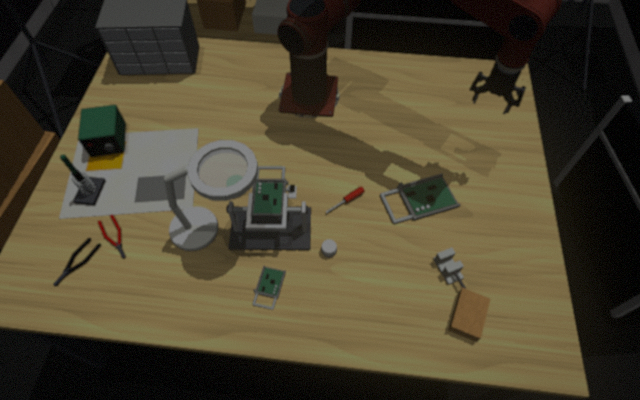

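View pics/top1.png

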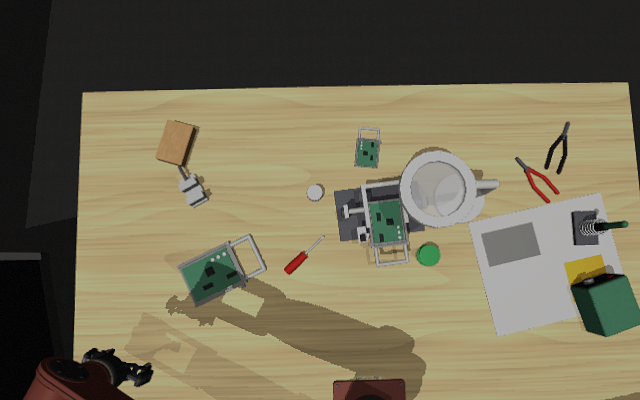

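Three things look like the carrier: a large one loose at top (212,272), a small one loose at top (367,150), and one in the stand at top (386,222), with its handle near (391,262). The one in the stand is middle-sized and sits in the rails, so it fits the description. The tin is at (315,192), the spool at (428,254) and the driver at (303,255). I'll confirm in an enlarged crop.

Run:
```python
from h import *
p,d,c=pickle.load(open('top.pkl','rb'))
k=p[165:285,325:475]; cv2.imwrite('pics/topc.png',cv2.convertScaleAbs(cv2.resize(k,None,fx=5,fy=5,interpolation=cv2.INTER_CUBIC)[:,:,::-1],alpha=1.4))
p,d,c=pickle.load(open('scene.pkl','rb'))
k=p[140:260,180:340]; cv2.imwrite('pics/scc.png',cv2.convertScaleAbs(cv2.resize(k,None,fx=5,fy=5,interpolation=cv2.INTER_CUBIC)[:,:,::-1],alpha=2.))
```

```text
(no output)
```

View pics/topc.png

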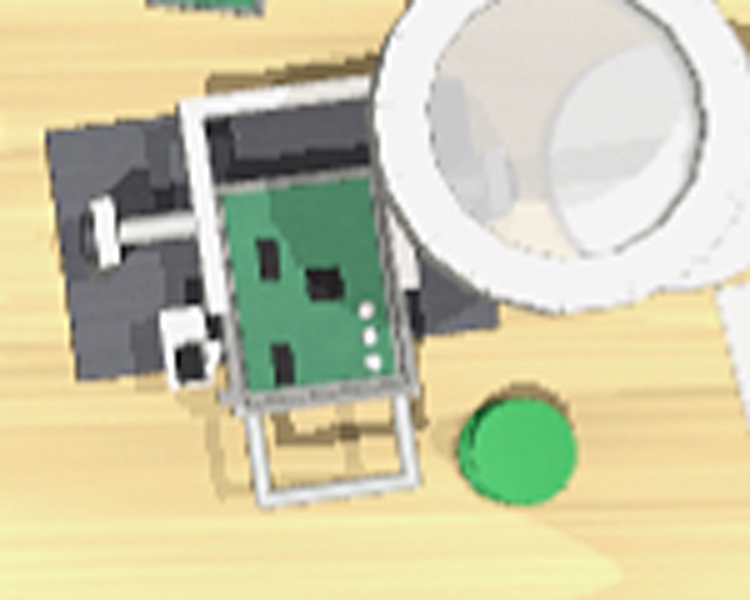

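View pics/scc.png

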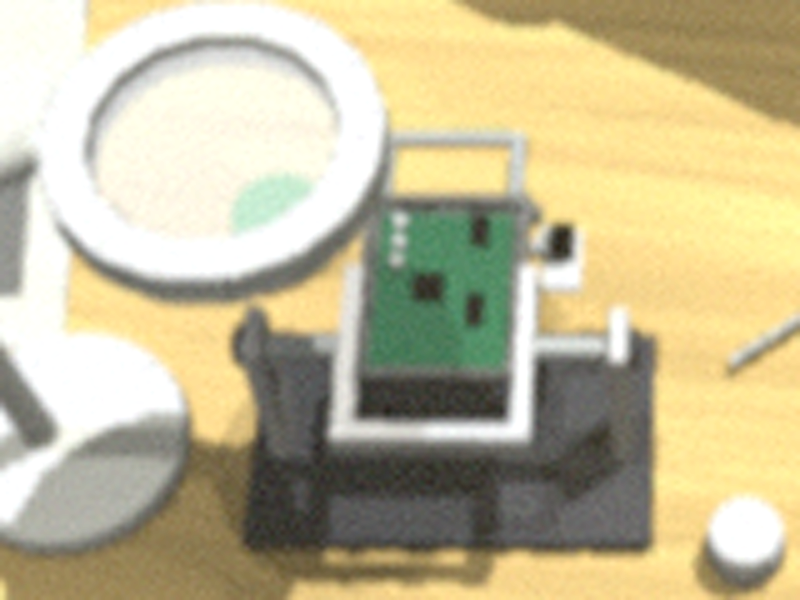

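Confirmed: the carrier in the rails has its nib and the catch on the left (-x) side, its handle towards the robot and the lamp ring to its right. In crop pixels, the handle bar runs (265,495)–(415,477), the base's left edge is (47,133)–(78,381), and the rear bar corner is (180,103). Next I'll turn these into positions.

Run:
```python
from h import *
t=lambda L:[(325+x/5-.4,165+y/5-.4) for x,y in L]
s=lambda L:[(180+x/5-.4,140+y/5-.4) for x,y in L]
P=lambda n,a:print(n,(a*1000).round(0).tolist())
B=world('top',t([(47,133),(78,381),(497,327)]),.012);P('base top',B)
P('base scene',world('scene',s([(655,340),(655,548),(243,548)]),.012))
yaw=np.arctan2(*(B[2]-B[1])[[1,0]]);yl=np.arctan2(*(B[0]-B[1])[[1,0]])
print('ang x-axis',yaw,'y-axis',yl)
P('handle top',world('top',t([(265,495),(415,477)]),.116))
P('handle scene',world('scene',s([(390,139),(523,139)]),.116))
P('handle dep',world('top',t([(265,495),(340,486),(415,477)])))
P('rear corners top',world('top',t([(180,103)]),.125)); P('scene rear bar outer corners',world('scene',s([(330,435),(532,435)]),.125))
P('post top',world('top',t([(103,232)]),.137));P('post dep',world('top',t([(105,232),(195,150),(300,250)])))
P('spool/tin',world('top',t([(520,450)])+[(315,192)]));
P('lamp ring: left lower',world('top',t([(373,120),(560,160),(420,260)])));P('tray front',world('top',t([(240,405),(412,388)]),.122))
for dz in(.115,):
  import itertools
```

```text
base top [[646.0, 83.0, 12.0], [500.0, 69.0, 12.0], [526.0, -178.0, 12.0]]
base scene [[505.0, 71.0, 12.0], [651.0, 89.0, 12.0], [679.0, -160.0, 12.0]]
ang x-axis -1.4675130044543645 y-axis 0.09701121103140005
handle top [[434.0, -25.0, 116.0], [441.0, -106.0, 116.0]]
handle scene [[441.0, -101.0, 116.0], [432.0, -19.0, 116.0]]
handle dep [[434.0, -24.0, 124.0], [438.0, -64.0, 121.0], [441.0, -105.0, 119.0]]
rear corners top [[646.0, 15.0, 125.0]]
scene rear bar outer corners [[655.0, -95.0, 125.0], [642.0, 19.0, 125.0]]
post top [[575.0, 59.0, 137.0]]
post dep [[575.0, 58.0, 138.0], [619.0, 8.0, 130.0], [565.0, -48.0, 119.0]]
spool/tin [[454.0, -181.0, 41.0], [642.0, 139.0, 36.0]]
lamp ring: left lower [[605.0, -52.0, 333.0], [585.0, -136.0, 331.0], [566.0, -134.0, 13.0]]
tray front [[482.0, -12.0, 122.0], [489.0, -105.0, 122.0]]
```

```bash
cat >> h.py <<'E'
from scipy.spatial.transform import Rotation as Ro
th=.105; XS=np.array([np.sin(th),-np.cos(th),0]); YS=np.array([np.cos(th),np.sin(th),0]); Z=np.array([0,0,1.])
C0=np.array([.5885,-.0455,.120])
def rot(lean,s=1):
    a=np.radians(lean); z=np.sin(a)*XS-np.cos(a)*Z; y=s*YS
    R=np.column_stack([np.cross(y,z),y,z]); return R
def pose(g,lean,s=1,off=.019):
    R=rot(lean,s); return g+R[:,2]*off, Ro.from_matrix(R).as_euler('xyz')
def bar(phi,C=C0,r=.115,dx=-.010): return C+dx*XS+r*(-np.cos(phi)*YS+np.sin(phi)*Z)
E
python3 - <<'E'
from h import *
t=[(325+x/5-.4,165+y/5-.4) for x,y in [(190,325),(180,350),(190,362),(200,340),(165,350),(178,385),(162,310),(210,378)]]
for w in world('top',t):
    r=w-C0; print('catch',(r@XS*1e3).round(),(r@YS*1e3).round(),(w[2]*1e3).round())
for s in(1,-1):
    print('s',s,[None if q is None else q.round(2).tolist() for q in [inverse_kinematics(*pose(g,l,s)) for g,l in
     [(bar(0,r=.153)+[0,0,.1],25),(bar(0,r=.153),25),(bar(0),25),(bar(0),40),(bar(.8),40),(bar(1.57),42),(bar(2.4),40),(bar(3.14),40),(bar(3.14),30)]]])
E
```

```text
catch -64.0 -56.0 110.0
catch -73.0 -69.0 127.0
catch -68.0 -76.0 128.0
catch -60.0 -65.0 115.0
catch -79.0 -68.0 111.0
catch -75.0 -87.0 112.0
catch -69.0 -41.0 13.0
catch -57.0 -86.0 114.0
s 1 [[0.01, -0.21, 2.08, -0.46, 1.26, 0.04], [0.01, -0.07, 2.16, -0.5, 1.06, 0.15], [0.01, 0.03, 2.06, -0.5, 1.07, 0.16], [0.16, 0.13, 2.05, -0.78, 1.15, 0.46], [0.16, 0.07, 1.93, -0.74, 1.28, 0.33], [0.17, 0.23, 1.71, -0.76, 1.34, 0.29], [0.15, 0.44, 1.49, -0.73, 1.32, 0.27], [0.14, 0.6, 1.43, -0.74, 1.25, 0.33], [0.08, 0.55, 1.44, -0.57, 1.2, 0.2]]
s -1 [None, None, None, [0.16, 0.13, 2.05, -0.78, 1.15, -2.68], None, None, None, None, None]
```

Run:
```python
from h import *
gripper_to(.045,30)
p,o=pose(bar(0,r=.153)+[0,0,.09],25); movep(p,o)
print(observe()['time_s'],observe()['ft_force'].round(2))
a=[cv2.resize(snap(n)[0][r:r+110,c:c+140],None,fx=4 if 0 else 2.8,fy=2.8,interpolation=cv2.INTER_CUBIC) for n,r,c in(('top',175,330),('scene',130,190))]
cv2.imwrite('pics/app.png',cv2.convertScaleAbs(np.hstack(a)[:,:,::-1],alpha=1.7))
p,o=pose(bar(0,r=.153)+[0,0,.003-.004],25)
print(move_l(p,.06,max_force=8),observe()['eef_pos']-p,observe()['ft_force'].round(2),observe()['time_s'])
a=[cv2.resize(snap(n)[0][r:r+110,c:c+140],None,fx=2.8,fy=2.8,interpolation=cv2.INTER_CUBIC) for n,r,c in(('top',175,330),('scene',110,190))]
cv2.imwrite('pics/down.png',cv2.convertScaleAbs(np.hstack(a)[:,:,::-1],alpha=1.7))
```

```text
2.95 [ 0.02 -0.19 -0.52]
False [ 3.08511042e-04 -2.86060936e-07  3.82763360e-04] [-0.77  0.48 -0.08] 4.7167
```

View pics/down.png

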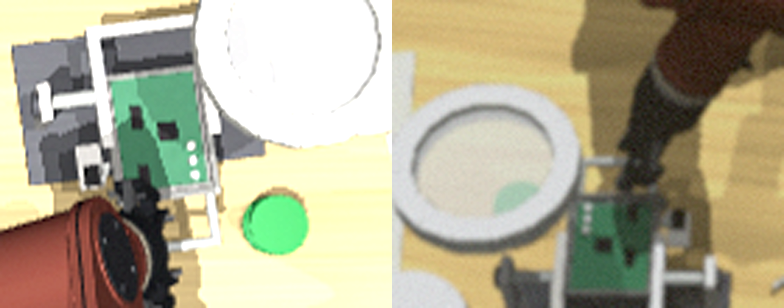

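The gripper straddles the bar from the -x side. The bar's right end is visible at (215,242) in the top half, and nothing was touched. Next I'll close and push.

Run:
```python
from h import *
def st(m):
    o=observe(); f=o['ft_force']; G=o['eef_pos']-.019*rot(25)[:,2]; r=G-C0
    print(m,'t%.2f open%.4f gf%.1f'%(o['time_s'],o['opening'],o['grasp_force']),'F xyz_s',np.round([f@XS,f@YS,f[2]],1),'grip',np.round([r@XS*1e3,r@YS*1e3,G[2]*1e3],1))
gripper_to(0.0,40); st('grip')
if .006<observe()['opening']<.016:
    e=observe()['eef_pos']
    print(move_l(e+.020*YS+.002*Z,.05,max_force=15)); st('p20')
    e=observe()['eef_pos']
    print(move_l(e+.012*YS+.001*Z,.04,max_force=15)); st('p32')
```

```text
grip t5.23 open0.0088 gf38.9 F xyz_s [-0.5 -1.1  1.9] grip [ -10.  -152.9  119.1]
False
p20 t5.78 open0.0086 gf39.0 F xyz_s [ 2.2 -0.4  0.6] grip [  -9.8 -132.5  121.1]
False
p32 t6.25 open0.0087 gf39.5 F xyz_s [-0.7  1.3 -1.7] grip [ -10.2 -120.   122.1]
```

Run:
```python
from h import *
def st(m):
    o=observe(); f=o['ft_force']; G=o['eef_pos']-.019*rot(25)[:,2]; r=G-C0
    print(m,'t%.2f open%.4f gf%.1f'%(o['time_s'],o['opening'],o['grasp_force']),'F xyz_s',np.round([f@XS,f@YS,f[2]],1),'grip',np.round([r@XS*1e3,r@YS*1e3,G[2]*1e3],1))
for i in range(14):
    e=observe()['eef_pos']; hit=move_l(e+.0015*YS,.02,max_force=14); st(f'{i} {hit}')
    f=observe()['ft_force']
    if hit or f@YS<-14: break
hold(.3); st('hold')
a=[cv2.resize(snap(n)[0][r:r+110,c:c+140],None,fx=2.8,fy=2.8,interpolation=cv2.INTER_CUBIC) for n,r,c in(('top',175,330),('scene',110,190))]
cv2.imwrite('pics/home.png',cv2.convertScaleAbs(np.hstack(a)[:,:,::-1],alpha=1.7))
```

```text
0 False t6.50 open0.0082 gf39.5 F xyz_s [ 0.3 -0.1 -1.4] grip [ -10.3 -118.4  122.2]
1 False t6.75 open0.0085 gf39.5 F xyz_s [ 0.7  0.6 -1.3] grip [ -10.4 -116.9  122.2]
2 False t7.00 open0.0087 gf39.6 F xyz_s [ 0.3 -2.6 -0.6] grip [ -10.3 -115.9  121.9]
3 False t7.25 open0.0083 gf39.9 F xyz_s [-0.7 -6.5  1.6] grip [ -10.3 -115.9  121.5]
4 False t7.50 open0.0085 gf40.0 F xyz_s [-1.4 -5.9  2. ] grip [ -10.2 -115.9  121.1]
5 False t7.75 open0.0084 gf40.1 F xyz_s [-0.9 -6.4  1.5] grip [ -10.2 -115.9  120.7]
6 False t8.00 open0.0083 gf40.2 F xyz_s [-2.  -8.2  3.8] grip [ -10.2 -115.9  120.6]
7 False t8.25 open0.0084 gf40.3 F xyz_s [-2.5 -7.7  5.4] grip [ -10.2 -115.9  120.6]
8 False t8.50 open0.0085 gf40.3 F xyz_s [-1.9 -7.6  5.6] grip [ -10.2 -115.9  120.5]
9 False t8.75 open0.0086 gf40.4 F xyz_s [-2.4 -8.7  4.7] grip [ -10.2 -115.9  120.5]
10 False t9.00 open0.0083 gf40.4 F xyz_s [-1.7 -9.1  6.9] grip [ -10.2 -115.9  120.5]
11 False t9.25 open0.0080 gf40.4 F xyz_s [-2.  -8.3  5.9] grip [ -10.2 -115.9  120.5]
12 False t9.50 open0.0085 gf40.4 F xyz_s [-1.3 -7.3  5.8] grip [ -10.2 -115.8  120.5]
13 False t9.75 open0.0083 gf40.4 F xyz_s [-3.1 -8.6  5.1] grip [ -10.2 -115.9  120.6]
hold t10.05 open0.0083 gf40.4 F xyz_s [-2.7 -9.4  5.4] grip [ -10.2 -115.9  120.5]
```

View pics/home.png

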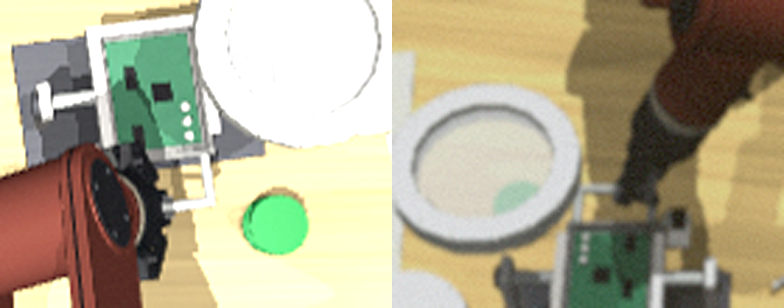

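The tray now reaches the rear bar: its top edge at (105,37) touches the bar. The relative steps limited the push to about 9 N, so I'll push harder to an absolute target to be sure, ease off, and then tug.

```bash
cat >> h.py <<'E'
def st(m,lean=25):
    o=observe(); f=o['ft_force']; G=o['eef_pos']-.019*rot(lean)[:,2]; r=G-C0
    print(m,'t%.2f open%.4f gf%.1f'%(o['time_s'],o['opening'],o['grasp_force']),'F xyz_s',np.round([f@XS,f@YS,f[2]],1),'grip',np.round([r@XS*1e3,r@YS*1e3,G[2]*1e3],1),flush=True)
E
python3 - <<'E'
from h import *
e=observe()['eef_pos']; e[2]-=.0005
print(move_l(e+.006*YS,.02,max_force=14)); st('push'); hold(.2); st('pushed')
move_l(e,.02); hold(.3); st('rest')
for k in range(1,10):
    hit=move_l(e-.001*k*YS,.02,max_force=13); st(f'tug{k} {hit}')
    if hit or observe()['ft_force']@YS>10: break
hold(.3); st('tugged')
E
```

```text
True
push t10.36 open0.0081 gf40.6 F xyz_s [-2.1 -3.1  8. ] grip [ -10.1 -116.   120.4]
pushed t10.56 open0.0085 gf40.5 F xyz_s [-2.1 -2.1  6.9] grip [ -10.1 -116.   120.5]
rest t11.11 open0.0085 gf40.3 F xyz_s [-1.  -5.2  4.4] grip [ -10.2 -116.   120.6]
tug1 False t11.36 open0.0083 gf40.2 F xyz_s [-1.6 -0.8  3.8] grip [ -10.2 -116.1  120.6]
tug2 False t11.61 open0.0080 gf40.1 F xyz_s [-0.5  1.5  3.4] grip [ -10.1 -116.9  120.6]
tug3 False t11.86 open0.0081 gf40.2 F xyz_s [0.6 2.3 3.8] grip [ -10.1 -118.2  120.5]
tug4 False t12.11 open0.0084 gf40.3 F xyz_s [-0.   3.   5.3] grip [ -10.1 -119.4  120.4]
tug5 False t12.36 open0.0081 gf40.3 F xyz_s [0.4 4.9 5.1] grip [ -10.1 -120.3  120.4]
tug6 False t12.61 open0.0084 gf40.3 F xyz_s [-0.3  6.3  3.4] grip [ -10.4 -120.6  120.5]
tug7 False t12.86 open0.0085 gf40.2 F xyz_s [-0.9 11.5  1.7] grip [ -10.5 -120.8  120.6]
tugged t13.16 open0.0084 gf40.2 F xyz_s [-0.4  9.9  0.2] grip [ -10.5 -120.7  120.6]
```

Run:
```python
from h import *
e=observe()['eef_pos']
for k in range(1,8):
    move_l(e-.001*k*YS,.02,max_force=8); st(f'tug{k}')
    if observe()['ft_force']@YS>14: break
hold(.3); st('tugged')
G=C0-.010*XS-.1183*YS; G[2]=.1205
move_l(pose(G,25)[0],.02); hold(.1); st('rest')
```

```text
tug1 t13.41 open0.0084 gf40.2 F xyz_s [-0.8  7.2  1.9] grip [ -10.8 -120.8  120.6]
tug2 t13.66 open0.0084 gf40.1 F xyz_s [-0.2 10.1 -0.6] grip [ -10.9 -120.9  120.8]
tug3 t13.91 open0.0087 gf40.2 F xyz_s [-0.4 13.2 -1. ] grip [ -11.1 -121.   121.1]
tug4 t14.16 open0.0083 gf40.3 F xyz_s [-1.6 15.5 -1.6] grip [ -11.2 -121.1  121.5]
tugged t14.46 open0.0084 gf40.3 F xyz_s [-2.3 15.1 -1.4] grip [ -11.2 -121.1  121.5]
rest t15.03 open0.0083 gf41.1 F xyz_s [-1.7 -3.6 10.6] grip [ -10.1 -120.2  120.2]
```

The catch held 15 N. Next I'll swing it over in small arcs, watching the radial and tangential force.

```bash
cat >> h.py <<'E'
C1=C0-.0015*YS+np.array([0,0,.0005])
def lean_at(p): return np.interp(p,[0,.15,.9,2.3,3.1],[25,25,42,42,30])
def swing(p0,p1,step=.175,r=.1165,feed=.08):
    n=int(np.ceil((p1-p0)/step))
    for p in np.linspace(p0,p1,n+1)[1:]:
        L=lean_at(p); er=-np.cos(p)*YS+np.sin(p)*Z; et=np.sin(p)*YS+np.cos(p)*Z
        t,o=pose(bar(p,C1,r),L); hit=move_l(t,feed,rotation=o,max_force=25)
        ob=observe(); f=ob['ft_force']; d=ob['eef_pos']-t
        print('%.2f hit%d t%.1f op%.4f'%(p,hit,ob['time_s'],ob['opening']),'Fx,r,t',np.round([f@XS,f@er,f@et],1),'err mm',np.round([d@XS*1e3,d@er*1e3,d@et*1e3],1),flush=True)
        if hit or np.linalg.norm(f)>28 or ob['opening']<.006: return False
    return True
E
python3 - <<'E'
from h import *
gripper_to(0,30)
print(swing(0,1.05))
a=[cv2.resize(snap(n)[0][r:r+120,c:c+140],None,fx=2.8,fy=2.8,interpolation=cv2.INTER_CUBIC) for n,r,c in(('top',165,330),('scene',110,190))]
cv2.imwrite('pics/sw1.png',cv2.convertScaleAbs(np.hstack(a)[:,:,::-1],alpha=1.7))
E
```

```text
0.15 hit0 t15.6 op0.0087 Fx,r,t [ 0.   0.3 -1.1] err mm [-0.   0.5 -0.2]
0.30 hit0 t16.0 op0.0082 Fx,r,t [-0.1  0.1  0.7] err mm [-0.3 -0.2  0. ]
0.45 hit0 t16.4 op0.0088 Fx,r,t [-1.3  0.4  0.6] err mm [-0.2 -0.3  0.1]
0.60 hit0 t16.7 op0.0086 Fx,r,t [1.1 5.5 1.6] err mm [ 0.3  0.4 -0.1]
0.75 hit0 t17.1 op0.0084 Fx,r,t [0.1 9.7 0.7] err mm [ 0.6  0.8 -0.1]
0.90 hit0 t17.5 op0.0086 Fx,r,t [ 0.6 11.6 -0.3] err mm [0.7 1.1 0.2]
1.05 hit0 t17.9 op0.0080 Fx,r,t [ 1.2 10.5 -1.6] err mm [1.1 1.5 0.3]
True
```

View pics/sw1.png

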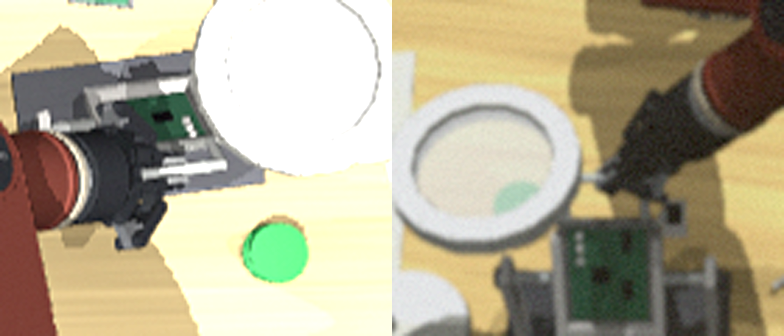

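The cradle turns as planned. It is about 60° up, still gripped, and the lamp ring's edge at (200,70) is clear of the gripper body. The gripper is pressing slightly inward, so I'll widen the radius by 1.5 mm and continue.

Run:
```python
from h import *
ok=swing(1.05,2.1,r=.118)
if ok: print(swing(2.1,3.0,r=.1175))
```

```text
1.20 hit0 t18.3 op0.0082 Fx,r,t [ 2.1  5.3 -2.1] err mm [0.6 0.5 0.3]
1.35 hit0 t18.7 op0.0088 Fx,r,t [ 1.   4.2 -0.1] err mm [0.2 0.3 0.3]
1.50 hit0 t19.1 op0.0085 Fx,r,t [ 1.   4.5 -1.6] err mm [0.1 0.2 0.1]
1.65 hit0 t19.4 op0.0086 Fx,r,t [ 1.5  4.4 -1.4] err mm [-0.   0.3  0.3]
1.80 hit0 t19.8 op0.0085 Fx,r,t [ 2.   5.6 -0.4] err mm [-0.1  0.   0. ]
1.95 hit0 t20.2 op0.0088 Fx,r,t [1.3 1.7 0.8] err mm [-0.2 -0.5  0.3]
2.10 hit0 t20.6 op0.0084 Fx,r,t [ 1.1 -0.5  0.4] err mm [-0.2 -0.6  0.4]
2.25 hit0 t20.9 op0.0082 Fx,r,t [ 1.5  1.  -0.3] err mm [-0.  -0.2  0.1]
2.40 hit0 t21.3 op0.0083 Fx,r,t [ 3.5 -0.6  0.3] err mm [ 0.3 -0.3  0.6]
2.55 hit0 t21.7 op0.0084 Fx,r,t [ 1.4 -1.2  1.1] err mm [ 0.1 -0.3  0.6]
2.70 hit0 t22.1 op0.0087 Fx,r,t [-0.1 -1.2  0.8] err mm [-0.  -0.2  0.6]
2.85 hit0 t22.4 op0.0084 Fx,r,t [0.9 0.7 0.2] err mm [ 0.1 -0.2  0.6]
3.00 hit0 t22.8 op0.0082 Fx,r,t [ 0.1 -0.3  0.4] err mm [ 0.1 -0.3  0.8]
True
```

Run:
```python
from h import *
swing(3.0,3.1416,step=.08,r=.116,feed=.03)
for k in range(8):
    e=observe()['eef_pos']; hit=move_l(e-.002*Z,.03,max_force=10); st(f'down{k} {hit}',30)
    if hit or observe()['ft_force'][2]>7: break
hold(.2)
a=[cv2.resize(snap(n)[0][r:r+120,c:c+140],None,fx=2.8,fy=2.8,interpolation=cv2.INTER_CUBIC) for n,r,c in(('top',125,330),('scene',140,190))]
cv2.imwrite('pics/end.png',cv2.convertScaleAbs(np.hstack(a)[:,:,::-1],alpha=1.7))
```

```text
3.07 hit0 t23.2 op0.0085 Fx,r,t [-0.1  1.6  0.7] err mm [-0.1  0.1  0.2]
3.14 hit0 t23.7 op0.0086 Fx,r,t [ -2.3  -6.6 -12.6] err mm [ 0.1  0.4 -2.6]
down0 False t23.93 open0.0082 gf38.9 F xyz_s [-2.4 -4.9 11.5] grip [ -9.8 115.  123.2]
```

View pics/end.png

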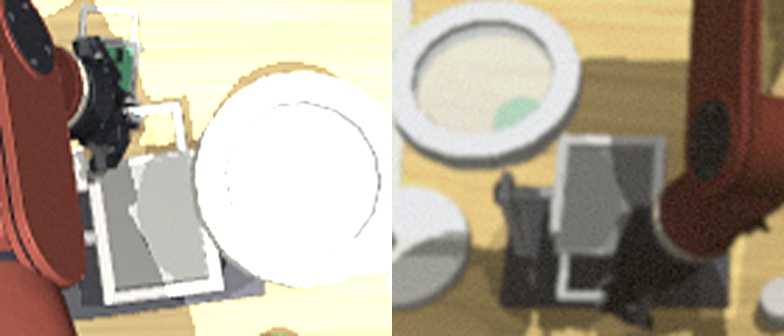

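The tray's underside faces up, with the handle at the far side at (160,108), and the stop is felt at 11 N. I'll release and withdraw along the tool axis.

Run:
```python
from h import *
e=observe()['eef_pos']; move_l(e+.0015*Z,.03)
gripper_to(.042); st('open',30)
R=rot(30); e=observe()['eef_pos']
print(move_l(e-R[:,2]*.13,.1)); hold(.3); st('out',30)
p=observe()['eef_pos']; move_l(p+np.array([-.05,.10,.05]),.15); hold(.5)
p,d=snap('top'); b=cv2.resize(snap('scene')[0][110:310,180:420],(480,400)); 
cv2.imwrite('pics/fin.png',cv2.convertScaleAbs(np.hstack([cv2.resize(p[90:290,290:450],(320,400)),b])[:,:,::-1],alpha=1.6))
for u,v in [(390,210),(382,195),(395,225),(392,170),(398,165),(385,168)]: 
    w=world('top',[(u,v)])[0]; r=w-C0; print(u,v,np.round([r@XS*1e3,r@YS*1e3,w[2]*1e3]))
```

```text
open t24.91 open0.0423 gf0.0 F xyz_s [ 0.6  0.3 -0.1] grip [ -9.7 114.8 124.3]
False
out t26.66 open0.0424 gf0.0 F xyz_s [ 0.   0.5 -0.2] grip [-74.5 114.7 236.6]
390 210 [ 15. -14. 124.]
382 195 [ -0.  29. 125.]
395 225 [ 23. -55. 123.]
392 170 [ 37.  94. 121.]
398 165 [ 80. 127.   0.]
385 168 [ 40. 123.  -1.]
```

View pics/fin.png

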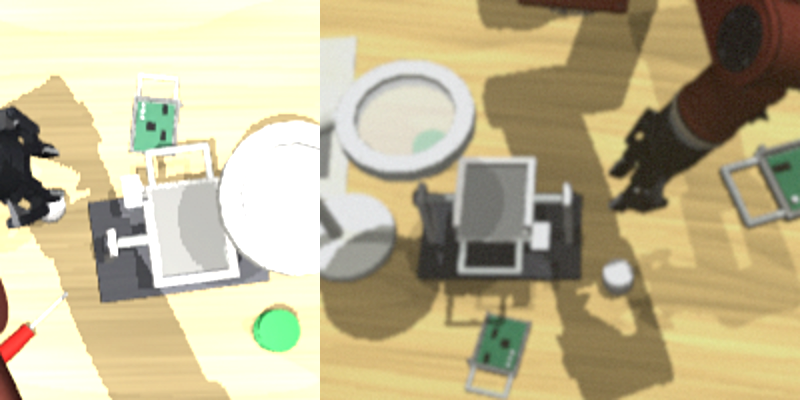

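The tray lies level and upside down (124 mm front to back), still home in the cradle. The gripper is clear, and the tin, spool and driver haven't moved.

```bash
python3 -c "
from h import *
print(job_done())"
```

```text
the job is handed in; nothing more can be done
None
```

I slid the carrier home until it latched, tugged it at about 15 N with the catch holding, swung it over to lie level and upside down against the stop, let go and handed the job in, with no contact with the lamp and the spool, tin and screwdriver left in place; the judge's verdict was not shown.

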